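# Turn a screw jack's collar with a bar, hole after hole

## Task

Using the red-gripped steel bar from the black stand, turn the yellow collar of the screw jack counter-clockwise (seen from above) until its white pointer stands over the red mark on the jack's foot; leave the blue-collared jack as it is and touch the collar with the bar only. The grey guard leaves only the front open: put the bar upright into a hole of the collar, sweep it through the gap, lift it out and go on in another hole. Finish with the bar let go, standing in the collar's hole.

Things in the scene. Friction and masses are not known exactly. Their poses are not given: they have to be found in the camera images.
- bar_grip (a point): Centre of the red square grip (14 x 14 x 50 mm tall) of a loose bar (about 90 g), 120 mm long, upright in a black block 50 x 50 x 45 mm. z: up the bar; x, y: normal to the grip's faces. Below the grip a round shank 10 mm thick; its tip is 95 mm below this point. In the stand this point is 100 mm above the bench; lift 45 mm to clear it. With the tip on a collar hole's floor it is 135 mm above the bench.
- yellow_jack_axis (a point): On the vertical axis of the fixed jack with the yellow collar, level with the collar's top (64 mm above the bench). z up, -x to its open front (red mark there, 66 mm out; foot 148 mm wide). A grey guard (top 75 mm above the bench) covers the rest: a bar in a hole can stand only within 50 degrees either side of -x. A spindle 40 mm wide in the middle rises 20 mm a turn, top below 96 mm.
- yellow_hole (a point): Mouth centre of one of eight like square holes (16 x 16 mm, 24 mm deep, open at the top, not through the foot) in the top of the yellow collar (108 mm wide, 24 mm thick). It turns with the collar. The hole centres lie 40 mm from the axis, every 45 degrees; this one is 6 degrees counter-clockwise of the jack's +x when the collar is at 0. Its x points away from the axis, z up.
- yellow_collar (a joint): Angle of the yellow collar in rad, growing counter-clockwise seen from above: 0 with its white pointer (on its rim) over the red mark at the front, negative before. Starts between -2.44 and -2.09. Turns with 0.1 N m of friction, stays where it is left, can go 0.4 rad past the mark.
- blue_collar (a joint): Angle of the collar of a second, like jack with a blue collar, which is already at its mark (about 0) and must stay there.
There are look-alikes about, which are no part of the job. Of the things like the part that bears bar_grip, leave any that is turquoise; of the rest the smaller one is meant.

How it is judged:
By the outcome, as a careful person would: the job done as asked, in the order asked, and still so for the second after the job is handed in, with the robot touching nothing.
It also fails if it takes over 58 s, if anything falls off the work surface, if the arm or the gripper's body presses on something with over 40 N, if the wrist force passes 120 N, or if a joint passes its speed limit or range.

## Robot

A 6-joint arm with a two-finger parallel gripper is mounted at the origin on a cart in front of the work surface, level with it; the furniture and walls round the work are solid. World frame = base frame: x ahead of the robot, y to its left, z up, the work surface at z = 0. Lengths are in m, angles in rad, forces in N, time in s.
With the tool pointing down it reaches from about 0.35 to 0.85 m from the base axis. Payload 8.1 kg.
Tool frame: the origin (TCP) lies at the very end of the fingers, on their centre line; the grasp point (between the pads) lies robot.tcp_to_grasp behind it (robot.tcp_to_grasp is the distance from the TCP to the grasp point, in m); z points along the fingers, y is the line along which they close (so a half turn about z gives the same grasp; the last joint's range is limited). The gripper opens to 93 mm and grips with 3 to 60 N. Pads are 15 mm wide; open, the fingers measure 128 mm over their backs; the gripper's body (75 mm by 188 mm) begins 65 mm behind the grasp point.
Start: joints at [1.046, 0.13, 1.488, -0, 1.523, -0.085], TCP at [0.255, 0.543, 0.219] pointing down, gripper open.
Joint ranges: [-2.96, 2.96], [-0.89, 2.26], [0.02, 2.5], [-1.34, 4.48], [0, 2.73], [-2.66, 2.66]. Speed limits (rad/s): [2.39, 2.39, 2.79, 3.14, 3.14, 3.14].

## Interface

Orientations are given as a rotation vector (axis times angle).
In Python, from plant import robot gives the robot as it stands. The module is installed in compiled form; this text tells all that it offers.
- The arm moves only by the shell command python3 -m pendant 'ROWS' [FORCE]. ROWS is JSON, a list that holds one entry, the list of rows, each a list of 5 numbers: the opening, from 0 (shut) to 1 (fully open), then the shift along the tool's x, y, z in cm, then the turn about the tool's z in degrees. In form: [[[fingers, x, y, z, roll], ...]]. A call has 1 to 8 rows; each row shifts and turns the commanded pose from where the row before left it, along the tool's axes as they then stand; what a row does not reach is not made up. A row lasts 1/10 s, in which the tool goes at most 50 mm and 8.59 degrees, less where a joint would pass 70% of its speed; a pose out of reach is approached as far as the arm can. A call is refused whole if a number of a shift passes 5 or a number of a turn 8.59, either way. A call with a gripper value outside its range is refused whole. The fingers move at their own pace and stop on an object; FORCE is the grip in N (left out, the last holds). Time passes only in rows, so rows that do not move let the fingers close. It gives the time, the measured TCP pose, the force, the opening and the grip force at its end, in the units of the state.
- robot.read_state(): the state, without advancing time (a new reading comes with each control period).
- robot.read_camera(name): name is "side" or "top"; returns a dict with "img" (384x512x3 uint8, blue, green, red), "K" (3x3 intrinsics, pixels), "k1" (the pictures are not rectified: a ray, as slopes to the right and down, at radius r is drawn at 1 + k1 r^2 times it, then the intrinsics apply), "pose" (4x4, takes a point from camera to world coordinates). Camera axes: x right, y up, looking along -z (the intrinsics and any distortion apply to the point x, -y, -z); pixel columns grow to the right and rows downward; lengths in m; the calibration is good to about 2 mm. A picture is of the moment at which its call begins. There is no depth.
- robot.close_job(): hands the job in; it is judged then, once.
The state is a dict: "t": time; "q": joint angles; "dq": joint speeds; "joint_torque": joint torques, N m; "tool_pos": TCP position; "orientation": TCP orientation; "force": force on the tool from outside, world axes, zero at the start; "wrist_torque": the same for the moment, N m; "opening": finger opening in m; "gripper_force": force on a finger pad.
Only numpy, scipy, OpenCV 4.12 (cv2) and the standard library are available. Lean on these libraries where they do the work, as an engineer would, in place of code of your own. Each camera call takes 0.05 s, during which the arm holds its last target. There are 200 camera calls.

## Working session

There is one attempt and no reset: what is moved stays moved. The work goes in short steps, Python scripts to look and compute and a shell command to move; the robot and the scene stay as the last step left them, time stands still between calls to the robot, and variables do not carry over. Pictures are saved under pics/ and viewed, at most 10 in all, crops included, and the job is handed in when it is done.

```bash
mkdir -p pics
python3 - <<'E'
from plant import robot
import cv2
s=robot.read_state();print(s, robot.tcp_to_grasp)
for n in("top","side"):
    c=robot.read_camera(n);cv2.imwrite(f"pics/{n}0.png",c["img"]);print(n,c["K"].tolist(),c["k1"],c["pose"].round(4).tolist())
E
```

```text
{'t': 0.0, 'q': array([ 1.04564815e+00,  1.31119133e-01,  1.48926799e+00, -1.04812221e-05,
        1.52302840e+00, -8.53851293e-02]), 'dq': array([-0.00045656,  0.000194  , -0.0014036 ,  0.00031082,  0.00165421,
        0.00033843]), 'joint_torque': array([-4.47526509e-04, -5.59806633e+01, -4.91783917e+01,  7.70458952e-02,
        3.45498975e-02, -1.87943865e-04]), 'tool_pos': array([0.25512145, 0.54242458, 0.21761877]), 'orientation': array([-6.85106980e-01, -3.06542755e+00,  2.73545584e-03]), 'force': array([ 0.14002287, -0.26839584,  0.39415072]), 'wrist_torque': array([-0.05158495,  0.00743127,  0.01636496]), 'gripper_force': 0.0, 'opening': 0.0929778144926126} 0.0188
top [[451.3264856434968, 0.0, 251.20608316516277], [0.0, 451.3264856434968, 187.64845960171604], [0.0, 0.0, 1.0]] -0.1505918657616588 [[-0.0212, 0.9955, -0.0927, 0.4223], [-0.9997, -0.0199, 0.0151, 0.0124], [0.0132, 0.093, 0.9956, 1.158], [0.0, 0.0, 0.0, 1.0]]
side [[431.7566503058592, 0.0, 257.4932480798569], [0.0, 431.7566503058592, 195.9729281183963], [0.0, 0.0, 1.0]] -0.08656461443823762 [[0.977, 0.0925, -0.1923, 0.3671], [-0.213, 0.4751, -0.8538, -0.7328], [0.0124, 0.8751, 0.4838, 0.5044], [0.0, 0.0, 0.0, 1.0]]
```

View pics/top0.png

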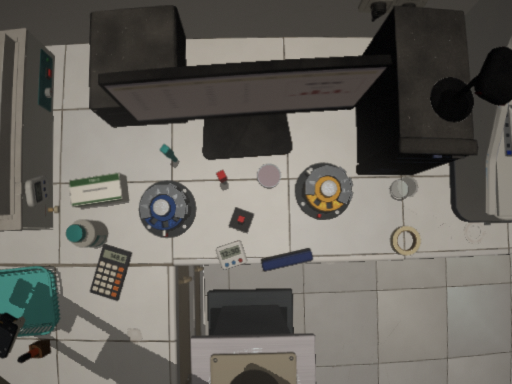

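View pics/side0.png

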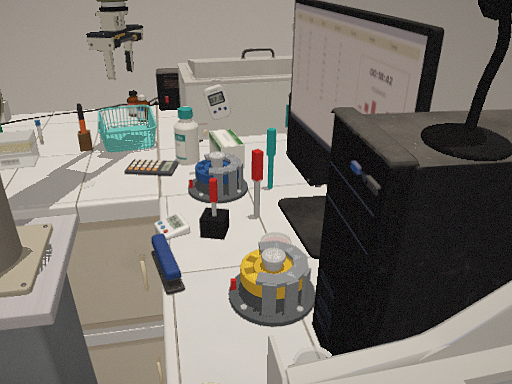

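The top view shows three bar-like candidates. A red bar in the black stand is at (241,220), a bigger red one at (222,176) and a turquoise one at (168,152). I choose (241,220), the smaller red one, in the black stand. The yellow jack is at about (325,190), with its red mark at (320,216), and the blue jack is at (165,208). I'll check this close up and measure.

```bash
cat > h.py <<'E'
import numpy as np,cv2
from plant import robot
def ray(c,u,v):
    K=c["K"];k=c["k1"]
    p=cv2.undistortPoints(np.array([[[u,v]]],float),K,np.array([k,0,0,0,0.]))[0,0]
    R=c["pose"][:3,:3];return c["pose"][:3,3],R@np.array([p[0],-p[1],-1])
def onz(c,u,v,z):
    o,d=ray(c,u,v);return o+d*(z-o[2])/d[2]
def proj(c,P):
    P=np.atleast_2d(P);q=(P-c["pose"][:3,3])@c["pose"][:3,:3];x=q[:,0]/-q[:,2];y=-q[:,1]/-q[:,2]
    f=1+c["k1"]*(x*x+y*y);K=c["K"];return np.c_[K[0,0]*x*f+K[0,2],K[1,1]*y*f+K[1,2]]
def blobs(img,lo,hi,amin=6,roi=None):
    h=cv2.cvtColor(img,cv2.COLOR_BGR2HSV);m=cv2.inRange(h,lo,hi)
    if lo[0]==0: m|=cv2.inRange(h,(172,lo[1],lo[2]),(180,255,255))
    if roi: z=np.zeros_like(m);a,b,c,d=roi;z[b:d,a:c]=m[b:d,a:c];m=z
    n,l,s,ce=cv2.connectedComponentsWithStats(m)
    return [(s[i].tolist(),ce[i].round(1).tolist()) for i in range(1,n) if s[i,4]>=amin]
E
python3 - <<'E'
from h import *
T=robot.read_camera("top");S=robot.read_camera("side")
ti,si=T["img"],S["img"]
a=cv2.resize(ti[145:250,205:365],None,fx=5,fy=5,interpolation=cv2.INTER_CUBIC)[:,:800]
cv2.imwrite("pics/tc.png",a)
b=cv2.resize(si[135:330,170:330],None,fx=3,fy=3,interpolation=cv2.INTER_CUBIC);cv2.imwrite("pics/sc.png",b)
for n,c in(("top",T),("side",S)):
    print(n,"red");[print(x,[onz(c,*x[1],z).round(3).tolist() for z in(0.02,.1,.125)]) for x in blobs(c["img"],(0,120,80),(8,255,255))]
    print(n,"yel",blobs(c["img"],(15,120,80),(32,255,255),30))
E
```

```text
top red
([48, 70, 2, 6, 11], [48.5, 72.3]) [[0.852, 0.536, 0.02], [0.822, 0.499, 0.1], [0.812, 0.488, 0.125]]
([217, 171, 9, 10, 58], [221.0, 174.9]) [[0.562, 0.071, 0.02], [0.553, 0.067, 0.1], [0.549, 0.066, 0.125]]
([237, 215, 8, 8, 41], [240.5, 218.7]) [[0.45, 0.024, 0.02], [0.448, 0.023, 0.1], [0.448, 0.023, 0.125]]
([318, 214, 3, 4, 10], [319.0, 215.2]) [[0.455, -0.175, 0.02], [0.453, -0.162, 0.1], [0.452, -0.158, 0.125]]
([239, 259, 3, 3, 6], [239.8, 259.8]) [[0.347, 0.028, 0.02], [0.353, 0.027, 0.1], [0.354, 0.026, 0.125]]
top yel [([306, 176, 37, 35, 574], [324.9, 195.8])]
side red
([165, 97, 4, 6, 21], [166.4, 99.6]) [[0.376, 0.95, 0.02], [0.374, 0.672, 0.1], [0.374, 0.585, 0.125]]
([127, 102, 10, 3, 20], [131.5, 103.4]) [[0.243, 0.927, 0.02], [0.264, 0.652, 0.1], [0.27, 0.567, 0.125]]
([252, 149, 11, 33, 332], [257.0, 164.5]) [[0.595, 0.292, 0.02], [0.558, 0.123, 0.1], [0.546, 0.07, 0.125]]
([209, 178, 9, 25, 194], [212.8, 189.7]) [[0.462, 0.172, 0.02], [0.446, 0.023, 0.1], [0.441, -0.024, 0.125]]
([189, 180, 4, 8, 31], [190.5, 183.6]) [[0.412, 0.214, 0.02], [0.405, 0.058, 0.1], [0.402, 0.009, 0.125]]
([164, 230, 4, 3, 8], [165.2, 230.9]) [[0.345, 0.015, 0.02], [0.349, -0.108, 0.1], [0.35, -0.147, 0.125]]
([230, 278, 6, 12, 59], [233.0, 283.8]) [[0.453, -0.171, 0.02], [0.439, -0.264, 0.1], [0.434, -0.293, 0.125]]
side yel [([240, 249, 53, 49, 953], [257.0, 271.1]), ([299, 278, 4, 13, 35], [300.3, 283.7]), ([276, 286, 9, 14, 102], [280.4, 292.7])]
```

View pics/tc.png

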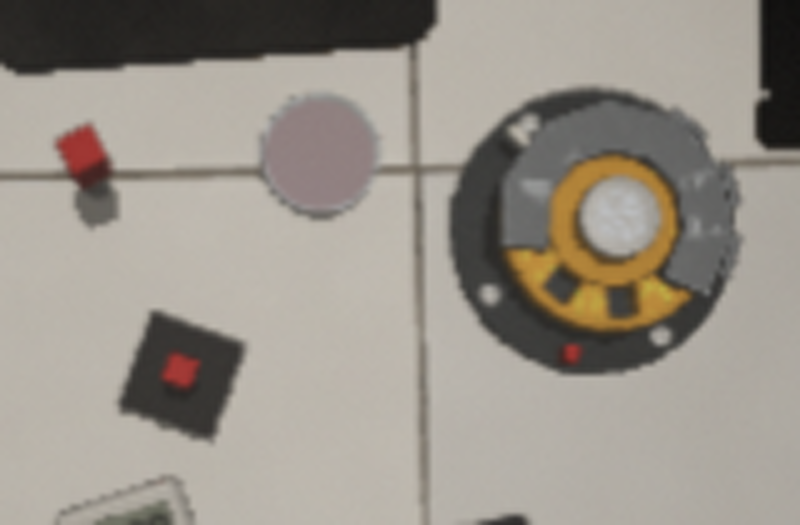

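View pics/sc.png

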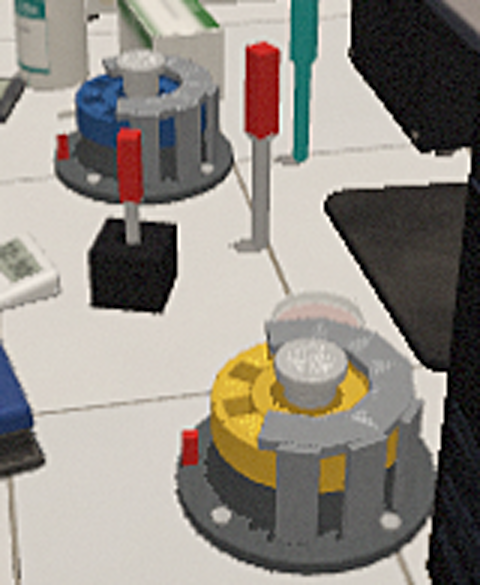

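The close-ups confirm the choice: the small red grip stands in the black stand at top crop (181,371). The yellow jack's gap shows two holes, at crop (562,285) and (622,301), and the red mark is at crop (571,353). Next I'll work out the axis, the collar angle and the grip yaw.

```bash
cat > jack.py <<'E'
from h import *
def jack(T,dbg=0):
    g=cv2.cvtColor(T["img"],cv2.COLOR_BGR2HSV)
    roi=np.zeros(g.shape[:2],np.uint8);cv2.circle(roi,(323,191),36,255,-1)
    m=((g[...,2]<150)|(g[...,1]>100)).astype(np.uint8)*255&roi
    m=cv2.morphologyEx(m,cv2.MORPH_OPEN,np.ones((3,3)))
    c=max(cv2.findContours(m,0,2)[0],key=cv2.contourArea)
    c=cv2.convexHull(c)[:,0]
    return c,m
E
python3 - <<'E'
from jack import *
T=robot.read_camera("top");S=robot.read_camera("side")
# stand yaw
g=cv2.cvtColor(T["img"],cv2.COLOR_BGR2GRAY)
z=np.zeros_like(g);z[200:238,225:260]=255
m=((g<90)*255).astype(np.uint8)&z
c=max(cv2.findContours(m,0,2)[0],key=cv2.contourArea);b=cv2.boxPoints(cv2.minAreaRect(c))
P=np.array([onz(T,*p,.045)[:2] for p in b]);e=np.diff(np.r_[P,P[:1]],axis=0)
print("stand",P.mean(0).round(4),np.linalg.norm(e,axis=1).round(4),np.degrees(np.arctan2(e[:,1],e[:,0])).round(1))
c,m=jack(T)
W=np.array([onz(T,*p,.01)[:2] for p in c]);
A=np.c_[2*W,np.ones(len(W))];s=np.linalg.lstsq(A,(W**2).sum(1),rcond=None)[0]
print("foot c",s[:2].round(4),"r",np.sqrt(s[2]+s[:2]@s[:2]).round(4))
print("mark top",[onz(T,319,215.2,h)[:2].round(4) for h in(.01,.02,.03)],"side",[onz(S,233,283.8,h)[:2].round(4) for h in(.01,.02,.03)])
# two-view triangulation of mark
o1,d1=ray(T,319,215.2);o2,d2=ray(S,233,283.8)
t=np.linalg.lstsq(np.c_[d1,-d2],o2-o1,rcond=None)[0];p1=o1+d1*t[0];p2=o2+d2*t[1];print("tri mark",p1.round(4),p2.round(4))
for n,u,v in(("h1",317.0,201.6),("h2",329.0,204.8)):print(n,onz(T,u,v,.064).round(4))
# spindle top in side & top
for nm,C,u,v in(("T",T,205+620/5-.4,145+217/5-.4),("S",S,170+312/3-.3,135+357/3-.3)):print("spin",nm,[onz(C,u,v,h)[:2].round(4) for h in(.08,.088,.096)])
# collar holes: dark blobs in yellow area
h=cv2.cvtColor(T["img"],cv2.COLOR_BGR2HSV);print(blobs(T["img"],(0,0,0),(180,110,90),4,(310,195,336,211)))
print("monitor",onz(T,300,110,.15)[:2],onz(T,300,110,.3)[:2],"tall bar side top z",onz(S,257,150,.15)[:2])
for p in T["img"][196:212,310:340,1]: print(*p)
E
```

```text
stand [0.4471 0.0226] [0.049  0.0476 0.049  0.0474] [ -19.5 -109.6  160.3   70.4]
foot c [ 0.5185 -0.1909] r 0.0758
mark top [array([ 0.4551, -0.1767]), array([ 0.4548, -0.1751]), array([ 0.4545, -0.1734])] side [array([ 0.4548, -0.1597]), array([ 0.4531, -0.1713]), array([ 0.4513, -0.1829])]
tri mark [ 0.4548 -0.1746  0.0228] [ 0.4526 -0.1744  0.0227]
h1 [ 0.4868 -0.164   0.064 ]
h2 [ 0.4784 -0.1933  0.064 ]
spin T [array([ 0.5182, -0.1908]), array([ 0.5175, -0.1893]), array([ 0.5167, -0.1878])]
spin S [array([ 0.5201, -0.1801]), array([ 0.5172, -0.1905]), array([ 0.5144, -0.201 ])]
[([314, 199, 6, 6, 25], [316.8, 201.7]), ([327, 203, 5, 5, 21], [328.6, 205.0]), ([310, 205, 10, 6, 30], [312.8, 208.5])]
monitor [ 0.69318199 -0.11877514] [ 0.65287817 -0.09925504] tall bar side top z [0.54943699 0.08798405]
151 136 130 135 145 141 124 124 131 131 130 129 122 100 77 73 81 90 98 99 98 92 115 127 126 127 127 110 76 91
144 140 141 142 143 140 119 100 113 128 131 131 129 121 99 79 77 78 80 84 108 120 126 127 128 128 123 84 63 98
138 141 142 143 149 138 96 68 86 113 127 130 129 128 123 120 1
[... 721 characters left out ...]
05 82 89 126 156 157 145 155 159 147 106 69 64 64 63 63 87 125 137 137 138 139 140 132
46 48 53 67 88 113 125 122 127 138 154 153 144 155 157 142 102 68 64 61 63 61 79 121 136 138 136 134 129 117
47 46 46 50 61 83 111 126 131 133 142 144 140 148 147 137 106 73 62 62 63 67 82 121 136 140 132 122 113 90
59 52 46 45 48 56 69 88 107 122 129 130 130 135 136 135 114 88 79 78 85 98 115 126 129 125 115 93 72 62
61 59 54 45 44 46 49 57 67 81 103 119 124 125 126 126 122 118 119 120 121 119 119 116 109 92 78 69 59 57
61 61 59 53 45 47 46 46 48 55 64 69 77 89 100 104 97 95 94 94 102 89 74 69 66 75 101 113 87 63
61 61 61 60 58 58 54 46 44 45 46 47 49 54 59 60 58 57 57 56 55 53 54 57 66 122 151 152 142 85
```

Measured values:
- **Axis:** (0.5175, -0.190). The foot, the spindle and the 66 mm to the mark all agree.
- **Jack -x:** 166.2° in world axes.
- **Holes:** 139.7° and 184.5°, both at a 40 mm radius, which puts the collar at about -122.6° (within the given range).
- **Bar:** (0.447, 0.0225), grip yaw 70.4°.

Now I'll approach.

```bash
cat > go.py <<'E'
import sys
from h import *
from scipy.spatial.transform import Rotation as Ro
# target x y z [yaw of tool y, deg] -> tool shifts in cm, roll in deg
def go(x,y,z,yaw=None):
    s=robot.read_state();R=Ro.from_rotvec(s["orientation"]).as_matrix()
    d=R.T@(np.array([x,y,z])-s["tool_pos"])*100
    a=np.degrees(np.arctan2(R[1,1],R[0,1]));r=0 if yaw is None else -((yaw-a+90)%180-90)
    print("t",round(s["t"],2),"pos",s["tool_pos"].round(4),"yaw",a.round(2),"tilt",np.degrees(np.arccos(-R[2,2])).round(2),"F",s["force"].round(1),"open",round(s["opening"],4),"g",round(float(s["gripper_force"]),1),"\n shift cm",d.round(2),"roll",round(r,2))
if __name__=="__main__": go(*map(float,sys.argv[1:]))
E
python3 -m pendant '[[[1,-2,-2,-3.5,0],[1,-3.2,-3.2,-1,0],[1,-3.3,-3.3,0,0],[1,-3.3,-3.3,0,0],[1,-3.3,-3.3,0,0],[1,-3.3,-3.3,0,0],[1,-3.3,-3.3,0,0],[1,-3.3,-3.3,0,0]]]' 40
python3 -m pendant '[[[1,-3.3,-3.3,0,0],[1,-3.3,-3.3,0,0],[1,-3,-3,0,0],[1,-2,-2,0,0],[1,0,0,0,-5.6],[1,0,0,0,0],[1,0,0,0,0]]]'
python3 go.py 0.447 0.0225 0.0812 70.4
```

```text
t: 1.1
tool_pos: [0.3754, 0.2086, 0.2638]
orientation: [0.685, 3.065, 0.001]
force: [1.2, 0.1, -0.1]
opening: 0.093
gripper_force: 0.0
t: 1.8
tool_pos: [0.4307, 0.0561, 0.2637]
orientation: [-0.539, -3.095, -0.0]
force: [0.2, 0.8, 0.5]
opening: 0.0929
gripper_force: 0.0
t 1.8 pos [0.4307 0.0561 0.2637] yaw 70.26 tilt 0.01 F [0.2 0.8 0.5] open 0.0929 g 0.0 
 shift cm [-2.67 -2.61 18.24] roll -0.14
```

```bash
python3 -m pendant '[[[0.6,-2.7,-2.6,0,0],[0.6,0,0,4,0],[0.6,0,0,4,0],[0.6,0,0,2,0],[0.6,0,0,0,0],[0.6,0,0,0,0]]]'
python3 go.py 0.447 0.0225 0.0812 70.4
python3 - <<'E'
from h import *
S=robot.read_camera("side");T=robot.read_camera("top")
a=cv2.resize(S["img"][110:250,160:280],None,fx=4,fy=4);b=cv2.resize(T["img"][180:260,200:280],None,fx=4,fy=4)
cv2.imwrite("pics/g.png",np.hstack([a[:320],b,]))
E
```

```text
t: 2.4
tool_pos: [0.4475, 0.023, 0.1643]
orientation: [0.535, 3.096, 0.0]
force: [-0.0, 0.0, 0.6]
opening: 0.0556
gripper_force: 0.0
t 2.4 pos [0.4475 0.023  0.1643] yaw 70.4 tilt 0.01 F [-0.   0.   0.6] open 0.0556 g 0.0 
 shift cm [ 0.03 -0.07  8.31] roll 0.0
```

View pics/g.png

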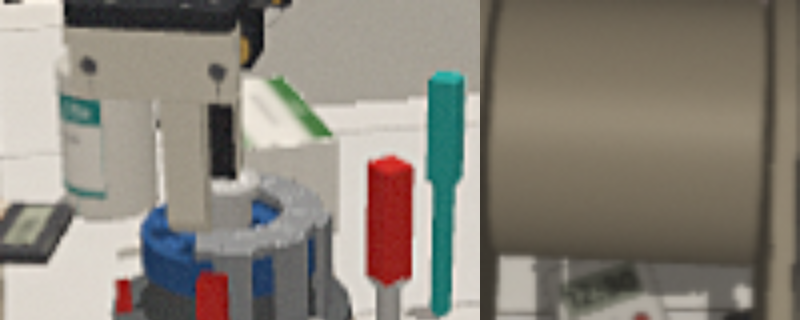

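The gripper is directly above the small red grip, with the tall red bar off to the side and clear. I'll descend, grip, lift and check.

```bash
python3 -m pendant '[[[0.6,0,-0.05,3,0],[0.6,0,0,3,0],[0.6,0,0,2.3,0],[0.6,0,0,0,0],[0.1,0,0,0,0],[0,0,0,0,0],[0,0,0,0,0],[0,0,0,0,0]]]' 40
python3 go.py 0.447 0.0225 0.0812 70.4
```

```text
t: 3.3
tool_pos: [0.4483, 0.0218, 0.0819]
orientation: [0.534, 3.094, 0.0]
force: [-0.6, -0.1, 0.1]
opening: 0.028
gripper_force: 0.0
t 3.3 pos [0.4483 0.0218 0.0819] yaw 70.4 tilt 0.12 F [-0.6 -0.1  0.1] open 0.028 g 0.0 
 shift cm [0.14 0.02 0.07] roll -0.0
```

```bash
python3 -m pendant '[[[0,0,0,0,0],[0,0,0,0,0],[0,0,0,0,0],[0,0,0,-1,0],[0,0,0,-3,0],[0,0,0,-4,0],[0,0,0,-2,0],[0,0,0,0,0]]]'
python3 go.py 0.487 -0.1641 0.18 70.4
```

```text
t: 4.1
tool_pos: [0.4496, 0.0218, 0.1848]
orientation: [0.533, 3.089, 0.001]
force: [1.1, -0.7, -1.7]
opening: 0.014
gripper_force: 40.0
t 4.1 pos [0.4496 0.0218 0.1848] yaw 70.41 tilt 0.38 F [ 1.1 -0.7 -1.7] open 0.014 g 40.0 
 shift cm [ -9.76 -16.26   0.52] roll 0.01
```

```bash
python3 -m pendant '[[[0,-1,-1.6,0,0],[0,-2.2,-3.6,0,0],[0,-2.5,-4.1,0,0],[0,-2.2,-3.7,0,0],[0,-1.3,-2.3,0,0],[0,-0.55,-0.95,0,0],[0,0,0,0,0],[0,0,0,0,0]]]'
cat > chk.py <<'E'
import sys
from go import *
go(0.487,-0.1641,0.116,70.4)
T=robot.read_camera("top");S=robot.read_camera("side")
a=cv2.resize(S["img"][180:330,190:340],None,fx=4,fy=4,interpolation=cv2.INTER_CUBIC)
cv2.imwrite(f"pics/{sys.argv[1]}.png",a)
for x in blobs(S["img"],(0,120,80),(8,255,255),40,(200,120,330,300)): print(x)
# shank in side image: grey columns between grip bottom and ..., printed expected pixels
s=robot.read_state();p=s["tool_pos"]
for dz in(.0188,-.0062,-.0762): print("expect",dz,proj(S,p+[0,0,dz]).round(1))
E
python3 chk.py i1
```

```text
t: 4.9
tool_pos: [0.4841, -0.1628, 0.1798]
orientation: [-0.534, -3.094, -0.002]
force: [-0.2, 0.4, -1.2]
opening: 0.0139
gripper_force: 40.0
t 4.9 pos [ 0.4841 -0.1628  0.1798] yaw 70.4 tilt 0.11 F [-0.2  0.4 -1.2] open 0.0139 g 40.0 
 shift cm [-0.32 -0.03  6.38] roll 0.0
([230, 278, 6, 12, 61], [233.0, 283.6])
expect 0.0188 [[250.5 186.4]]
expect -0.0062 [[250.5 200.6]]
expect -0.0762 [[250.3 238. ]]
```

View pics/i1.png

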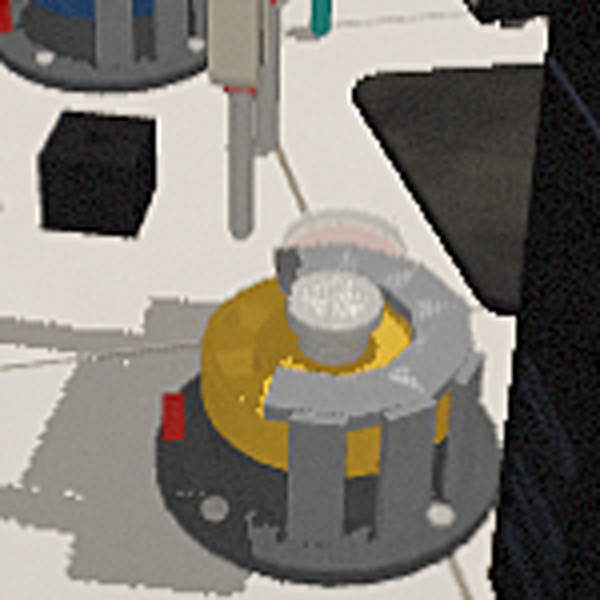

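The bar hangs straight, with its tip at side px (250,238), where it should be. I'll correct the offset and lower it partway.

```bash
python3 -m pendant '[[[0,-0.3,0,1.5,0],[0,0,0,1.5,0],[0,0,0,0,0],[0,0,0,0,0]]]'
python3 chk.py i2
python3 - <<'E'
from h import *
S=robot.read_camera("side")
# is the hole's mouth where expected?
for a in(139.7,184.5):
    P=np.array([.5175,-.19,.064])+.04*np.array([np.cos(np.radians(a)),np.sin(np.radians(a)),0]);print(((proj(S,P)-[190,180])*4).round(0))
E
```

```text
t: 5.4
tool_pos: [0.4867, -0.1642, 0.1494]
orientation: [-0.534, -3.094, -0.001]
force: [1.1, 0.1, -0.8]
opening: 0.0138
gripper_force: 40.0
t 5.4 pos [ 0.4867 -0.1642  0.1494] yaw 70.43 tilt 0.14 F [ 1.1  0.1 -0.8] open 0.0138 g 40.0 
 shift cm [-0.03  0.02  3.34] roll 0.03
([230, 278, 6, 12, 63], [232.9, 283.7])
expect 0.0188 [[252.7 203.7]]
expect -0.0062 [[252.6 217.4]]
expect -0.0762 [[252.3 253.3]]
[[248. 313.]]
[[239. 358.]]
```

View pics/i2.png

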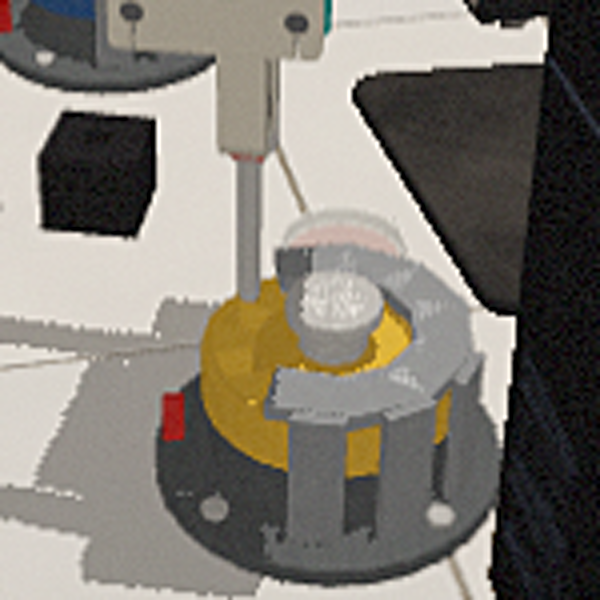

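The bar tip at crop (249,298) lies over the first hole. The neighbouring hole shows at about (236,358), against a prediction of (239,358). I'll insert.

```bash
python3 -m pendant '[[[0,0,0,1,0],[0,0,0,1,0],[0,0,0,0,0]]]'
python3 -m pendant '[[[0,0,0,0.6,0],[0,0,0,0.5,0],[0,0,0,0,0],[0,0,0,0,0]]]'
cat > arc.py <<'E'
import sys
from go import *
C=np.array([.5175,-.19])
# successive tool shifts along arc between bar angles (jack frame deg), n rows
a0,a1,n=map(float,sys.argv[1:4]);z=float(sys.argv[4]) if len(sys.argv)>4 else .119
P=[C+.04*np.array([np.cos(t),np.sin(t)]) for t in np.radians(np.linspace(a0,a1,int(n)+1)-13.8)]
go(*P[0],z)
s=robot.read_state();R=Ro.from_rotvec(s["orientation"]).as_matrix()[:2,:2]
p=s["tool_pos"][:2]-C;print("bar at jack angle",(np.degrees(np.arctan2(p[1],p[0]))+13.8)%360,"r",np.linalg.norm(p))
for a,b in zip(P,P[1:]): print((R.T@(b-a)*100).round(2).tolist())
E
python3 arc.py 153.4 217 12
```

```text
t: 5.85
tool_pos: [0.4862, -0.1644, 0.1284]
orientation: [-0.534, -3.093, -0.001]
force: [-0.7, 0.4, -1.0]
opening: 0.0137
gripper_force: 40.0
t: 6.25
tool_pos: [0.4874, -0.1649, 0.1195]
orientation: [-0.535, -3.095, -0.0]
force: [1.2, 0.2, -0.6]
opening: 0.0141
gripper_force: 40.0
t 6.25 pos [ 0.4874 -0.1649  0.1195] yaw 70.4 tilt 0.02 F [ 1.2  0.2 -0.6] open 0.0141 g 40.0 
 shift cm [0.06 0.06 0.05] roll 0
bar at jack angle 153.93306526666768 r 0.039179950805315604
[0.12, -0.35]
[0.08, -0.36]
[0.05, -0.37]
[0.01, -0.37]
[-0.02, -0.37]
[-0.05, -0.37]
[-0.09, -0.36]
[-0.12, -0.35]
[-0.15, -0.34]
[-0.18, -0.32]
[-0.21, -0.3]
[-0.24, -0.28]
```

The bar is in the hole with no contact force. I'll sweep.

```bash
python3 -m pendant '[[[0,0.12,-0.35,0,0],[0,0.08,-0.36,0,0],[0,0.05,-0.37,0,0],[0,0.01,-0.37,0,0],[0,-0.02,-0.37,0,0],[0,-0.05,-0.37,0,0]]]'
python3 -m pendant '[[[0,-0.09,-0.36,0,0],[0,-0.12,-0.35,0,0],[0,-0.15,-0.34,0,0],[0,-0.18,-0.32,0,0],[0,-0.21,-0.3,0,0],[0,-0.24,-0.28,0,0],[0,0,0,0,0],[0,0,0,0,0]]]'
python3 arc.py 217 168 3
python3 - <<'E'
from h import *
S=robot.read_camera("side");T=robot.read_camera("top")
cv2.imwrite("pics/s1.png",np.hstack([cv2.resize(S["img"][230:330,220:320],None,fx=4,fy=4),cv2.resize(T["img"][150:250,280:380],None,fx=4,fy=4)]))
E
```

```text
t: 6.85
tool_pos: [0.4785, -0.1851, 0.1199]
orientation: [0.535, 3.095, 0.0]
force: [3.1, 2.8, -0.6]
opening: 0.014
gripper_force: 40.0
t: 7.65
tool_pos: [0.4808, -0.2071, 0.1194]
orientation: [-0.535, -3.095, 0.001]
force: [-0.4, 1.2, -2.0]
opening: 0.0138
gripper_force: 40.0
t 7.65 pos [ 0.4808 -0.2071  0.1194] yaw 70.38 tilt 0.07 F [-0.4  1.2 -2. ] open 0.0138 g 40.0 
 shift cm [0.05 0.13 0.04] roll 0
bar at jack angle 218.80246722485697 r 0.040546672757998656
[0.65, 0.93]
[0.36, 1.08]
[0.04, 1.14]
```

View pics/s1.png

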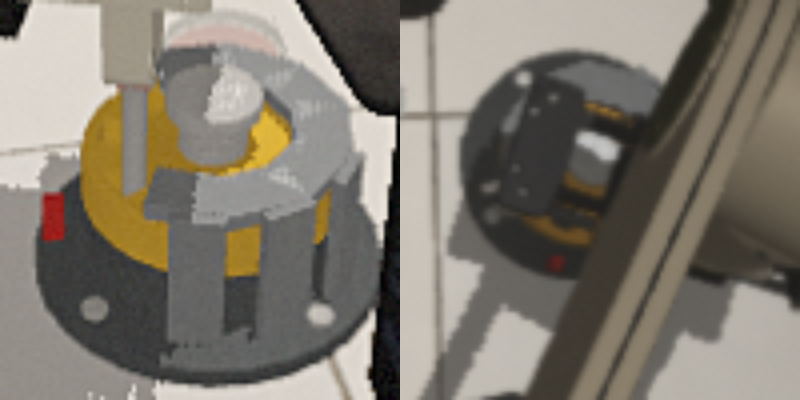

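The side view shows the bar at crop (135,150), in the hole and at the guard end of the gap. The collar has turned about 60°. I'll lift and move to the next hole.

```bash
python3 -m pendant '[[[0,0,0.1,-1,0],[0,0,0,-1.5,0],[0,0,0,-1.2,0],[0,-0.4,1.5,0,0],[0,0.4,1.7,0,0],[0,0,0,0,0],[0,0,0,0,0]]]'
python3 go.py 0.4812 -0.1732 0.152 70.4
python3 - <<'E'
from h import *
S=robot.read_camera("side")
cv2.imwrite("pics/s2.png",cv2.resize(S["img"][220:320,220:320],None,fx=6,fy=6,interpolation=cv2.INTER_CUBIC))
for a in (168.9,123.9,213.9):
    t=np.radians(a-13.8);x=np.array([np.cos(t),np.sin(t),0]);y=np.array([-x[1],x[0],0])
    c=np.array([.5175,-.19,.064])+.04*x
    print(a,[((proj(S,c+.008*(i*x+j*y))[0]-220)*6+2.5).round().tolist() for i,j in((0,0),(1,1),(1,-1),(-1,-1),(-1,1))])
E
```

```text
t: 8.45
tool_pos: [0.4926, -0.175, 0.1569]
orientation: [0.533, 3.096, -0.0]
force: [-0.3, 0.5, -1.5]
opening: 0.0137
gripper_force: 40.0
t 8.45 pos [ 0.4926 -0.175   0.1569] yaw 70.48 tilt 0.03 F [-0.3  0.5 -1.5] open 0.0137 g 40.0 
 shift cm [ 1.14 -0.21  0.49] roll 0.08
168.9 [[180.0, 253.0], [145.0, 267.0], [159.0, 232.0], [215.0, 240.0], [202.0, 275.0]]
123.9 [[243.0, 200.0], [204.0, 194.0], [252.0, 177.0], [282.0, 205.0], [235.0, 223.0]]
213.9 [[198.0, 323.0], [188.0, 350.0], [157.0, 317.0], [207.0, 297.0], [239.0, 330.0]]
```

View pics/s2.png

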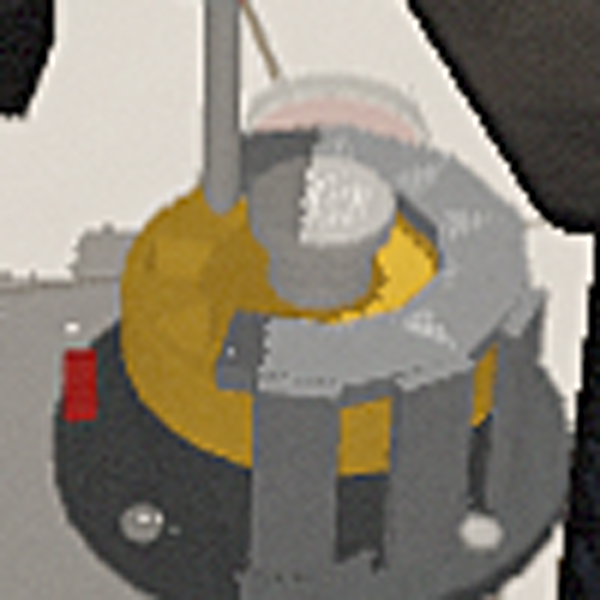

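The next hole shows faintly around crop (178,255), against a prediction of (180,253). I'll move over it, lower the bar and compare.

```bash
python3 -m pendant '[[[0,1.1,-0.2,0,0],[0,0,0,0,0],[0,0,0,1,0],[0,0,0,0.8,0],[0,0,0,0,0]]]'
python3 go.py 0.4812 -0.1732 0.119 70.4
```

```text
t: 9.0
tool_pos: [0.4802, -0.1733, 0.1364]
orientation: [-0.535, -3.093, -0.001]
force: [0.1, -0.2, -1.8]
opening: 0.0138
gripper_force: 40.0
t 9.0 pos [ 0.4802 -0.1733  0.1364] yaw 70.39 tilt 0.18 F [ 0.1 -0.2 -1.8] open 0.0138 g 40.0 
 shift cm [-0.1   0.04  1.74] roll -0.01
```

```bash
python3 -m pendant '[[[0,-0.1,0,0.6,0],[0,0,0,0.6,0],[0,0,0,0.5,0],[0,0,0,0,0],[0,0,0,0,0]]]'
python3 arc.py 169 217.5 9
```

```text
t: 9.5
tool_pos: [0.4821, -0.174, 0.1215]
orientation: [-0.535, -3.096, -0.0]
force: [1.3, -0.9, -0.8]
opening: 0.014
gripper_force: 40.0
t 9.5 pos [ 0.4821 -0.174   0.1215] yaw 70.4 tilt 0.01 F [ 1.3 -0.9 -0.8] open 0.014 g 40.0 
 shift cm [0.11 0.04 0.25] roll 0
bar at jack angle 169.4471740262414 r 0.03889382181945654
[0.02, -0.38]
[-0.02, -0.38]
[-0.05, -0.37]
[-0.09, -0.37]
[-0.12, -0.36]
[-0.16, -0.34]
[-0.19, -0.33]
[-0.22, -0.31]
[-0.24, -0.29]
```

```bash
python3 -m pendant '[[[0,0.1,-0.38,0.1,0],[0,-0.02,-0.38,0,0],[0,-0.05,-0.37,0,0],[0,-0.09,-0.37,0,0],[0,-0.12,-0.36,0,0],[0,-0.16,-0.34,0,0],[0,-0.19,-0.33,0,0],[0,-0.22,-0.31,0,0]]]'
python3 -m pendant '[[[0,-0.24,-0.29,0,0],[0,0,0,0,0],[0,0,0,0,0]]]'
python3 arc.py 217.5 168.5 1
```

```text
t: 10.3
tool_pos: [0.4794, -0.2035, 0.1204]
orientation: [-0.535, -3.095, -0.0]
force: [1.0, 4.2, -0.4]
opening: 0.0141
gripper_force: 40.0
t: 10.6
tool_pos: [0.4806, -0.2074, 0.1204]
orientation: [-0.535, -3.095, 0.002]
force: [-1.5, 0.0, -1.1]
opening: 0.0139
gripper_force: 40.0
t 10.6 pos [ 0.4806 -0.2074  0.1204] yaw 70.39 tilt 0.07 F [-1.5  0.  -1.1] open 0.0139 g 40.0 
 shift cm [0.02 0.14 0.14] roll 0
bar at jack angle 219.03449887661563 r 0.040830075585786565
[1.07, 3.14]
```

```bash
python3 -m pendant '[[[0,0,0.1,-1,0],[0,0,0,-1.5,0],[0,0,0,-1.2,0],[0,0.4,1.5,0,0],[0,0.6,1.5,0,0],[0,0,0,0,0],[0,0,0,0,0]]]'
python3 go.py 0.4812 -0.1732 0.119 70.4
cat > ptr.py <<'E'
from h import *
S=robot.read_camera("side");C=np.array([.5175,-.19])
h=cv2.cvtColor(S["img"],cv2.COLOR_BGR2HSV)
# unwrap rim samples: angle (jack deg) x height/radius; print S and V
for nm,r,z in(("side .052",.054,.052),("side .045",.054,.045),("top r51",.051,.064),("top r48",.048,.064)):
    print(nm)
    A=np.arange(130,232,3);P=[np.r_[C+r*np.array([np.cos(t),np.sin(t)]),z] for t in np.radians(A-13.8)]
    q=proj(S,np.array(P)).round().astype(int)
    print(" ".join(f"{a}:{h[v,u,1]}/{h[v,u,2]}" for a,(u,v) in zip(A,q)))
E
python3 ptr.py
```

```text
t: 11.3
tool_pos: [0.4816, -0.1732, 0.1572]
orientation: [-0.532, -3.095, 0.0]
force: [-1.0, 0.0, -0.6]
opening: 0.0136
gripper_force: 40.0
t 11.3 pos [ 0.4816 -0.1732  0.1572] yaw 70.5 tilt 0.04 F [-1.   0.  -0.6] open 0.0136 g 40.0 
 shift cm [ 0.04 -0.01  3.82] roll 0.1
side .052
130:195/158 133:203/158 136:190/162 139:192/159 142:193/157 145:193/160 148:198/166 151:188/148 154:192/155 157:192/155 160:199/160 163:199/158 166:190/158 169:210/153 172:199/155 175:203/157 178:220/155 181:147/146 184:124/127 187:135/104 190:197/155 193:217/153 196:190/158 199:198/151 202:204/155 205:198/152 208:195/154 211:191/152 214:201/155 217:184/158 220:179/162 223:185/160 226:189/159 229:198/160
side .045
130:188/157 133:195/156 136:195/166 139:196/169 142:191/168 145:202/168 148:194/167 151:193/147 154:193/151 157:190/157 160:196/156 163:194/155 166:192/157 169:220/155 172:206/157 175:196/152 178:204/150 181:151/98 184:137/99 187:138/102 190:202/154 193:202/155 196:199/155 199:212/153 202:198/161 205:197/158 208:199/163 211:200/161 214:200/161 217:198/161 220:214/160 223:193/164 226:198/160 229:196/161
top r51
130:228/152 133:121/181 136:24/127 139:6/131 142:13/138 145:7/138 148:135/153 151:199/160 154:240/149 157:226/149 160:213/153 163:205/157 166:202/159 169:204/156 172:214/157 175:205/158 178:199/158 181:190/158 184:201/152 187:200/152 190:194/155 193:194/155 196:191/155 199:196/156 202:205/153 205:186/160 208:203/152 211:190/152 214:202/150 217:193/157 220:194/155 223:188/161 226:187/158 229:202/155
top r48
130:197/166 133:198/166 136:222/164 139:61/129 142:20/125 145:76/148 148:75/142 151:203/162 154:205/157 157:196/156 160:189/166 163:189/166 166:195/153 169:188/148 172:199/145 175:196/146 178:195/141 181:193/151 184:190/157 187:199/156 190:187/158 193:197/158 196:197/157 199:207/155 202:195/156 205:196/155 208:205/162 211:193/168 214:189/166 217:186/166 220:192/165 223:188/163 226:188/164 229:198/156
```

Run:
```python
from h import *
S=robot.read_camera("side");C=np.array([.5175,-.19])
for a in(163,178,184,190):
    t=np.radians(a-13.8);print(a,[(proj(S,np.r_[C+.054*np.array([np.cos(t),np.sin(t)]),z])[0].round(1).tolist()) for z in(.064,.052,.045,.04)])
print("red",blobs(S["img"],(0,120,60),(8,255,255),10,(215,250,300,310)))
i=S["img"][255:300,222:250].astype(int)
cv2.imwrite("pics/p.png",cv2.resize(S["img"][230:310,215:295],None,fx=7,fy=7,interpolation=cv2.INTER_CUBIC))
```

```text
163 [[242.4, 258.6], [242.4, 264.4], [242.4, 267.6], [242.4, 270.0]]
178 [[240.5, 263.8], [240.5, 269.5], [240.6, 272.8], [240.6, 275.2]]
184 [[240.3, 265.9], [240.4, 271.7], [240.4, 275.0], [240.4, 277.4]]
190 [[240.5, 268.1], [240.6, 273.9], [240.6, 277.2], [240.6, 279.6]]
red [([230, 278, 6, 12, 63], [232.9, 283.7])]
```

View pics/p.png

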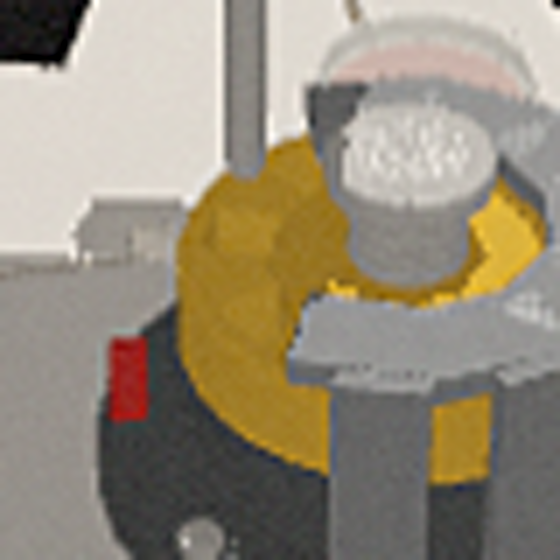

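Crop p shows a hole near (243,228), the next near (250,305), and a light patch at (150,240) that is possibly the pointer. I'll check those by ray casting.

Run:
```python
from h import *
S=robot.read_camera("side");C=np.array([.5175,-.19])
def pol(u,v,z):
    p=onz(S,215+(u+.5)/7-.5,230+(v+.5)/7-.5,z)[:2]-C;return round((np.degrees(np.arctan2(p[1],p[0]))+13.8)%360,1),round(float(np.hypot(*p)),4)
print("hole",pol(243,228,.064),pol(250,305,.064))
print("ptr",[pol(150,240,z) for z in(.045,.055,.064)])
print("V");print(S["img"][256:274,228:244,0]);
```

```text
hole (np.float64(170.3), 0.0402) (np.float64(210.4), 0.0427)
ptr [(np.float64(157.9), 0.0682), (np.float64(168.4), 0.0635), (np.float64(178.8), 0.0613)]
V
[[206 206 208 206 209 208 208 208 209 207 208 208 209 208 211 223]
 [209 215 213 214 215 214 213 214 212 213 212 211 214 212 216 207]
 [168 168 168 172 167 170 170 172 172 168 221 173 169 221 232 143]
 [135 131 135 131 134 136 131 131 129 132 179 131 132 183 174  52]
 [133 135 139 138 136 139 140 138 140 138 134 138 143 127  41  22]
 [134 137 141 139 138 141 135 141 140 138 130 139 149 124  23  36]
 [138 141 138 139 142 135 142 137 138 144 135 149 155  87  38  37]
 [140 137 138 139 140 130 153 152 152 149 141 150 135  36  21  40]
 [143 139 138 139 141 111 159 156 157 151 154 160  89  25  26  36]
 [143 141 139 141 143 127 153 156 152 154 152 168  64  28  40  44]
 [148 151 151 137 139 119 136 139 158 156 158 169  66  26  38  35]
 [122 121 118 116 127 118 140 136 147 133 147 157  63  39  30  36]
 [135 130 133 136 137 137 141 140 142 133 138 232  67  24  30  42]
 [143 144 142 141 139 141 143 142 139 137 137 190  58  21  37  35]
 [140 140 139 143 141 144 135 139 142 139 139 151  54  34  39  38]
 [143 134 141 140 140 137 139 141 139 138 140 154  59  32  38  33]
 [140 140 140 139 139 142 138 141 139 141 146 157  70  22  42  38]
 [137 136 140 143 140 136 138 139 141 143 153 112  50  30  39  37]]
```

The hole is at 170° and the pointer is near 163°, so about 16° remains. I'll insert.

```bash
python3 -m pendant '[[[0,0,0,1,0],[0,0,0,1,0],[0,0,0,0.7,0],[0,0,0,0.6,0],[0,0,0,0.5,0],[0,0,0,0,0],[0,0,0,0,0]]]'
python3 arc.py 169.3 189 4 .118
```

```text
t: 12.15
tool_pos: [0.482, -0.1743, 0.1197]
orientation: [-0.535, -3.096, 0.0]
force: [0.2, -0.4, -1.2]
opening: 0.0136
gripper_force: 40.0
t 12.15 pos [ 0.482  -0.1743  0.1197] yaw 70.4 tilt 0.0 F [ 0.2 -0.4 -1.2] open 0.0136 g 40.0 
 shift cm [0.11 0.06 0.17] roll 0
bar at jack angle 169.96821968516983 r 0.03883374170740044
[0.01, -0.34]
[-0.01, -0.34]
[-0.04, -0.34]
[-0.07, -0.34]
```

```bash
python3 -m pendant '[[[0,0.06,-0.34,0.1,0],[0,0,-0.34,0.1,0],[0,-0.04,-0.34,0.1,0],[0,-0.07,-0.34,0,0],[0,0,0,0,0],[0,0,0,0,0],[0,0,0,0,0]]]'
python3 arc.py 189 186 1 .116
cat > p2.py <<'E'
from h import *
S=robot.read_camera("side");h=cv2.cvtColor(S["img"],cv2.COLOR_BGR2HSV);C=np.array([.5175,-.19])
print(S["img"][258:284,226:242,0])
E
python3 p2.py
```

```text
t: 12.85
tool_pos: [0.4774, -0.1876, 0.1164]
orientation: [-0.535, -3.095, 0.001]
force: [-0.4, 1.0, -0.8]
opening: 0.0136
gripper_force: 40.0
t 12.85 pos [ 0.4774 -0.1876  0.1164] yaw 70.39 tilt 0.06 F [-0.4  1.  -0.8] open 0.0136 g 40.0 
 shift cm [0.   0.09 0.04] roll 0
bar at jack angle 190.31342693906018 r 0.04020290944705639
[0.05, 0.2]
[[207 204 204 205 206 206 207 207 208 207 206 208 208 208 209 212]
 [206 207 207 207 204 207 206 206 209 204 205 207 207 208 209 220]
 [205 208 206 207 208 208 210 208 206 207 208 209 207 209 217 204]
 [208 209 212 214 214 214 216 212 210 211 207 207 209 212 224 134]
 [206 212 166 165 168 170 167 169 164 216 216 217 215 220 234  92]
 [210 217 136 130 136 133 129 134 131 169 170 170 171 174 177  61]
 [210 222 139 135 140 136 140 137 134 134 132 135 134 143 122  25]
 [215 172 134 139 141 137 140 139 145 151 151 147 155 145  88  23]
 [219 149 147 149 152 141 139 121 126 109 120 119 121 124  55  33]
 [164 109 118 116 121 114 127 116 134 129 129 135 135 142  62  30]
 [212 136 132 133 135 127 139 136 143 139 152 153 153 159  55  30]
 [173 136 142 137 
[... 287 characters left out ...]
 146 153 156 160 156  67  25]
 [142 140 140 144 139 140 141 139 140 144 145 135 101  89  39  31]
 [139 141 138 142 140 141 144 138 141 146 134  75  58  59  22  32]
 [143 143 142 141 141 142 142 142 147 118  77  54  46  57  38  32]
 [142 139 138 145 144 150 153 153 141  70  56  55  57  62  44  32]
 [139 141 142 142 124  69  70  75  65  34  60  62  63  64  48  36]
 [141 142 141 147  99  24  11  19  22  22  62  58  64  58  43  24]
 [141 140 143 153  93  29  22  33  25  24  54  62  56  58  55  40]
 [135 136 139 149  97  27  21  22  40  15  64  58  61  62  63  35]
 [140 138 143 152  94  26  28  36  22  12  63  64  58  54  65  42]
 [137 139 136 145  98  31  27  31  26  25  66  58  53  58  64  64]]
```

Run:
```python
from h import *
S=robot.read_camera("side");C=np.array([.5175,-.19])
for z in(.046,.05,.054,.058):
    for u,v in((236.4,265),(235.8,270.8)):
        p=onz(S,u,v,z)[:2]-C;print(z,round((np.degrees(np.arctan2(p[1],p[0]))+13.8)%360,1),round(float(np.hypot(*p)),4))
```

```text
0.046 161.1 0.0657
0.046 174.8 0.0624
0.05 165.4 0.0639
0.05 179.4 0.0617
0.054 169.8 0.0624
0.054 184.0 0.0615
0.058 174.4 0.0613
0.058 188.6 0.0617
```

It's at or close to the mark. I'll centre the bar in its slack, release, retreat, and measure from the top camera.

```bash
python3 -m pendant '[[[0,0.05,0.25,0,0],[0,0,0,0,0],[0.2,0,0,0,0],[0.4,0,0,0,0],[0.5,0,0,0,0],[0.5,0,0,0,0],[0.5,0,0,0,0]]]'
python3 -m pendant '[[[0.5,0,0,-2,0],[0.5,0,0,-4,0],[0.5,0,0,-4,0],[0.5,0,0,-4,0],[0.5,2,2,0,0],[0.5,3.3,3.3,0,0],[0.5,3.3,3.3,0,0],[0.5,3.3,3.3,0,0]]]'
python3 -m pendant '[[[0.5,3.3,3.3,0,0],[0.5,3.3,3.3,0,0],[0.5,3.3,3.3,0,0],[0.5,0,0,0,0],[0.5,0,0,0,0]]]'
python3 - <<'E'
from h import *
T=robot.read_camera("top");S=robot.read_camera("side");C=np.array([.5175,-.19])
def pol(c,u,v,z):
    p=onz(c,u,v,z)[:2]-C;return round((np.degrees(np.arctan2(p[1],p[0]))+13.8)%360,1),round(float(np.hypot(*p)),4)
print("red top",[(x,[pol(T,*x[1],z) for z in(.02,.16)]) for x in blobs(T["img"],(0,120,80),(8,255,255),4,(290,150,360,240))])
print("red side",[(x,pol(S,*x[1],.135)) for x in blobs(S["img"],(0,120,80),(8,255,255),20,(200,120,330,310))])
print("holes",[(x,pol(T,*x[1],.064)) for x in blobs(T["img"],(0,0,0),(180,130,95),4,(308,190,345,211))])
print("white",[(x,pol(T,*x[1],.052)) for x in blobs(T["img"],(0,0,140),(180,70,255),3,(305,190,345,222))])
cv2.imwrite("pics/f.png",T["img"][140:240,280:380])
g=T["img"][203:220,309:335];print("S");print(cv2.cvtColor(g,cv2.COLOR_BGR2HSV)[...,1]);print("B");print(g[...,0])
E
```

```text
t: 13.65
tool_pos: [0.4782, -0.1848, 0.1167]
orientation: [0.535, 3.096, -0.0]
force: [0.9, 0.3, -0.7]
opening: 0.0447
gripper_force: 0.0
t: 14.45
tool_pos: [0.4051, -0.0316, 0.2566]
orientation: [0.536, 3.095, 0.0]
force: [0.6, 0.1, 1.2]
opening: 0.0466
gripper_force: 0.0
t: 14.95
tool_pos: [0.3458, 0.0945, 0.2569]
orientation: [0.529, 3.096, -0.0]
force: [1.1, -0.1, 0.4]
opening: 0.0464
gripper_force: 0.0
red top [(([330, 199, 7, 8, 41], [332.8, 202.3]), [(np.float64(228.9), 0.0376), (np.float64(185.0), 0.0391)]), (([318, 214, 2, 4, 8], [318.5, 215.5]), [(np.float64(179.4), 0.0654), (np.float64(163.6), 0.0779)])]
red side [(([252, 149, 11, 33, 332], [257.0, 164.5]), (np.float64(98.2), 0.2398)), (([245, 215, 9, 31, 266], [249.0, 229.8]), (np.float64(185.6), 0.04)), (([231, 278, 5, 12, 58], [233.0, 283.7]), (np.float64(247.2), 0.1424))]
holes [(([340, 190, 2, 4, 5], [340.4, 191.4]), (np.float64(272.0), 0.0335)), (([312, 196, 6, 7, 27], [314.5, 198.9]), (np.float64(140.6), 0.0399)), (([336, 197, 9, 14, 62], [340.3, 205.0]), (np.float64(231.7), 0.051)), (([308, 201, 13, 10, 53], [311.5
[... 3415 characters left out ...]
56  51  56
   56  58  57  57  58  58  57  61]
 [ 63  62  61  62  60  60  60  55  46  49  51  90 145 150 101  62  57  58
   59  58  58  57  58  58  58  58]
 [ 73  61  62  62  62  62  59  51  41  46  57 110 150 138  94  62  57  57
   58  57  57  56  57  57  57  56]
 [130  83  72  68  60  61  60  49  40  44  46  66  85  82  67  57  58  57
   56  57  56  56  57  57  57  59]
 [169 161 146 110  75  64  59  50  40  41  41  49  59  60  61  59  58  56
   57  57  56  57  58  61  74  84]
 [175 174 171 165 146 110  80  65  59  58  58  58  58  57  60  59  60  63
   65  65  66  75  85  96 144 161]
 [175 175 174 174 171 166 161 130  94  86  79  76  78  77  76  80  83 103
  112 111 114 148 160 163 169 169]]
```

The holes read 140.6° and 185.4°, against 141° and 186° at the mark. The pointer reads 180.5° and the mark 179.4°, so the collar is within about 1°. The bar stands at 185.6°, radius 40 mm and height 135 mm, in its hole. I'm handing it in.

```bash
python3 -c "
from plant import robot
print(robot.close_job())"
```

```text
the job is handed in; nothing more can be done
None
```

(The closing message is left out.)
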